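# Index the colour-tub star wheel and tip the red tub into the basket

### The job

On the salon's tub dispenser, push the spokes of the orange star wheel round, one after another, until the red-lidded tub stands squarely over the green outlet flap; then press the green paddle down so that the flap tips that tub into the white basket, and let the flap spring back level. Do not touch any tub with the robot, keep the other three tubs on the deck, and leave the bottles and the black bowl standing where they are.

Things in the scene. Friction and masses are not known exactly. Their poses are not given: they have to be found in the camera images.
- dispenser: Fixed stand. Origin on the table under the wheel's axis; +y points to the outlet side and basket. Square deck 230 x 230 mm, flat top 100 mm above the table, 8 mm high lip on all sides but the outlet's. The green outlet flap lies flush in it on the centre line: a plate 52 mm wide from local y = 79 to 118 mm and a tongue 24 mm wide from 55 to 79 mm.
- hub (a point): Point on the star wheel's vertical axis, at deck-top height (100 mm above the table); axes are the dispenser's. White hub 80 mm across. Six straight orange spokes, bars 8 mm wide, reach 160 mm from the axis, past the deck and tubs, 115 to 135 mm above the table; each has a 24 mm wide cross block 100 mm from the axis that keeps tubs in.
- bridge (a point): Top centre of the fixed dark steel bridge over the wheel, 163 mm above the table. Its three arms, 10 mm wide, 152 to 160 mm above the table, run out at 15, 135 and 250 degrees from the dispenser's +x (counter-clockwise) to 12 mm wide legs 176 mm from the axis, so a spoke can be pushed only within one third of the turn at a time; spokes and tubs pass beneath.
- starwheel (a joint): Star wheel angle q, rad, counter-clockwise from above; turns freely both ways and stays where left (drag about 0.12 N m plus the sliding tubs). Spokes point at q + 0, 60, 120 .. 300 degrees from the dispenser's +x axis; each 60 degree gap between spokes is a pocket, and the spokes push the tubs standing in the pockets round.
- outlet (a point): Middle of the outlet on the deck's top, 78 mm from the wheel's axis along the dispenser's +y: where the red tub must stand before the flap is tipped. Axes as the dispenser's.
- flap (a joint): Tilt of the green flap, rad: 0 level (flush with the deck), grows as its hub end rises, stop at 0.78. It turns on a shaft along the dispenser's x at local y = 118, z = 100 mm; a spring brings it back (2 to 5 N at the paddle). A tub on it slides off towards +y into the basket at a tilt of about 0.4 to 0.7.
- paddle (a point): Centre of the upper face of the green press paddle, 34 x 34 mm, on a steel arm fast to the flap's shaft, beside the basket. When level: local x = -105, y = 183, z = 134 mm of the dispenser. Pressing it straight down tips the flap; at full tilt (0.78) it is 55 mm lower, having moved up to 8 mm towards +y.
- basket: White open basket, loose, 130 x 170 x 70 mm high, walls 4 mm; origin at the centre of its underside, long side along its y axis, under the outlet edge.
- tub_red: Tub with red lid, 60 mm across, 45 mm high, about 0.16 kg, loose on the deck in one pocket, its centre about 78 mm from the wheel's axis. Origin at the centre of its underside. It slides easily. A spoke that pushes it touches it when the spoke lies about 26 degrees from the line from the axis to the tub.
- tub_blue: Tub with blue lid, same shape, in another pocket; stays on the deck.
- tub_yellow: Tub with yellow lid, same shape, in another pocket; stays on the deck.
- tub_white: Tub with grey lid, same shape, in another pocket; stays on the deck.
- bottle_cream: Cream bottle, 62 mm across, 230 mm high, loose; origin at the centre of its underside.
- bottle_black: Black bottle with a red label, 62 mm across, 240 mm high, loose; origin at the centre of its underside.
- bottle_amber: Orange bottle, 60 mm across, 210 mm high, loose; origin at the centre of its underside.
- bowl: Black mixing bowl, 120 mm across, 55 mm high, loose; origin at the centre of its underside.
There are look-alikes about, which are no part of the job. Several things have the shape of the bottle_amber; the one meant has the colours described above.

How it is judged (in metres and radians):
On the way, in this order (a step that is already met when the one before it is completed fails the run):
1. the red tub stands over the outlet, its centre within 20 mm of the flap's centre line, with the flap level (x of tub_red in the frame of outlet between -0.02 and 0.02 m and y of tub_red in the frame of outlet above -0.03 m and height (world z) of tub_red above 0.095 m and value of joint flap below 0.08 rad), for 0.2 s.
2. the flap is tipped by pressing its paddle (value of joint flap above 0.35 rad), for 0.05 s.
At the end, for the whole second after the job is handed in: Red tub at rest in the basket (within 90 mm of its centre, under 65 mm high), flap level (under 0.06 rad), wheel still, the other tubs upright on the deck within 115 mm of the axis, bottles and bowl upright within 30 mm of their starts (horizontal distance between tub_red and basket below 0.09 m and height (world z) of tub_red below 0.065 m and linear speed of tub_red below 0.03 m/s and value of joint flap below 0.06 rad and velocity of joint starwheel between -0.1 and 0.1 rad/s and height (world z) of each of tub_blue, tub_yellow, tub_white above 0.09 m and horizontal distance between each of tub_blue, tub_yellow, tub_white and hub below 0.115 m and angle between each of tub_blue, tub_yellow, tub_white, bottle_cream, bottle_black, bottle_amber, bowl's own z axis and vertical below 0.2 rad and distance of each of bottle_cream, bottle_black, bottle_amber, bowl from where it was at the start of the episode below 0.03 m); the robot touches nothing.
It fails at once if the robot touches a tub (contact force between any of tub_red, tub_blue, tub_yellow, tub_white and the fingers above 0.5 N or contact force between any of tub_red, tub_blue, tub_yellow, tub_white and the arm above 0.5 N).
It fails at once if another tub leaves the deck (height (world z) of any of tub_blue, tub_yellow, tub_white below 0.08 m).
It fails at once if a bottle or the bowl is knocked over or pushed more than 30 mm (distance of any of bottle_cream, bottle_black, bottle_amber, bowl from where it was at the start of the episode above 0.03 m or angle between any of bottle_cream, bottle_black, bottle_amber, bowl's own z axis and vertical above 0.4 rad).
It also fails if it takes over 64 s, if anything falls off the work surface, if the arm or the gripper's body presses on something with over 40 N, if the wrist force passes 120 N, or if a joint passes its speed limit or range.

### The arm

A 7-joint arm with a two-finger parallel gripper is mounted at the origin on the work surface. World frame = base frame: x ahead of the robot, y to its left, z up, the work surface at z = 0. Lengths are in mm, angles in rad, forces in N, time in s.
With the tool pointing down it reaches from about 350 to 900 mm from the base axis. Payload 19.9 kg.
Tool frame: the origin (TCP) lies on the centre line of the jaws, within the pads' length; the fingertips stand 17 mm ahead of it and the grasp point (between the pads) lies 2 mm behind it (tip_extent is the distance from the TCP to the fingertips, in mm); z points along the fingers, y is the direction in which the jaws open and shut (so a half turn about z gives the same grasp; the last joint's range is limited). The gripper opens to 94 mm and grips with 3 to 60 N. Pads are 16 mm wide; open, the fingers measure 119 mm over their backs; the gripper's body (75 mm by 177 mm) begins 78 mm behind the grasp point.
Start: joints at [1.129, 0.417, -0.01, 1.614, 0.005, 1.111, -0.053], TCP at [243.264, -575.694, 222.425] pointing down, gripper open.
Joint ranges: [-2.81, 2.81], [-0.39, 2.02], [-1.27, 1.25], [0.06, 2.57], [-1.19, 4.33], [0.19, 2], [-2.82, 2.82]. Speed limits (rad/s): [1.89, 1.89, 2.39, 2.39, 3.01, 3.01, 3.01].

### API

Orientations are given as a 3x3 rotation matrix whose columns are the frame's x, y, z axes.
In Python, from plant import get_obs, camera, sign_off, tip_extent gives the robot as it stands.
- The arm moves only by the shell command python3 -m pendant 'ROWS'. ROWS is text: rows parted by semicolons, each of 7 numbers parted by spaces: the turn, a rotation vector about the tool's x, y, z in rad, then the shift along the tool's x, y, z in mm, then the closure in counts, from 0 (fully open) to 255 (shut). In form: ax ay az dx dy dz hand; .... A call has 1 to 5 rows; each row is the pose to reach, as a shift and turn from the pose measured when the call began, along the tool's axes at that moment; what a row does not reach only later rows make up. A row lasts 1/8 s, in which the tool goes at most 62.5 mm and 10.7 degrees, less where a joint would pass 70% of its speed; a pose out of reach is approached as far as the arm can. A call with a gripper value outside its range is refused whole. The fingers move at their own pace and stop on an object; the grip force is fixed at half the most. Time passes only in rows, so rows that repeat a pose let the fingers close. It gives the time, the measured TCP pose, the force and the opening at its end, in the units of the state.
- get_obs(): the state, without advancing time (a new reading comes with each control period).
- camera(name): name is "scene" or "top" or "wrist"; returns a dict with "pixels" (420x560x3 uint8, blue, green, red), "fx", "fy", "cx", "cy" (pixels), "R" (3x3) and "t" (3): a world point X has camera coordinates R X + t. Camera axes: x right, y down, z forward; pixel columns grow to the right and rows downward; lengths in mm; the calibration is good to about 2 mm. A picture is of the moment at which its call begins. There is no depth.
- sign_off(): hands the job in, once; it reports no verdict.
The state is a dict: "t": time; "q": joint angles; "dq": joint speeds; "joint_torque": joint torques, N m; "position": TCP position; "ee_rot": TCP orientation; "contact_force": force on the tool from outside, world axes, zero at the start; "wrist_torque": the same for the moment, N m; "gripper_width": opening from 0.0 (shut) to 1.0 (fully open).
Only numpy, scipy, OpenCV 4.12 (cv2) and the standard library are available. Lean on these libraries where they do the work, as an engineer would, in place of code of your own. Each camera call takes 0.05 s, during which the arm holds its last target.

## Working session

There is one attempt and no reset: what is moved stays moved. The work goes in short steps, Python scripts to look and compute and a shell command to move; the robot and the scene stay as the last step left them, time stands still between calls to the robot, and variables do not carry over. Pictures are saved under pics/ and viewed, and the job is handed in when it is done.

```bash
mkdir -p pics; ls; python3 - <<'E'
from plant import get_obs,camera,tip_extent
import cv2,numpy as np
o=get_obs();print(o['t'],o['position'],np.round(o['ee_rot'],3).tolist(),tip_extent)
for n in("scene","top","wrist"):
    c=camera(n);cv2.imwrite(f'pics/{n}0.png',c['pixels']);print(n,c['fx'],c['cx'],c['cy'],np.round(c['R'],4).tolist(),np.round(c['t'],1).tolist())
E
```

```text
pics
0.0 [ 243.08862761 -575.4130989   221.83354286] [[0.921, 0.389, -0.001], [0.389, -0.921, 0.001], [-0.0, -0.001, -1.0]] 17.0
scene 523.4756434587654 270.88472493325656 201.78194093281647 [[0.3447, 0.9387, -0.0026], [0.5878, -0.218, -0.779], [-0.7318, 0.2671, -0.627]] [-196.9, -241.5, 1898.3]
top 434.0633033999734 279.36639255453076 214.99366805868837 [[0.0181, -0.9998, -0.0105], [-0.9963, -0.0171, -0.084], [0.0838, 0.012, -0.9964]] [-4.8, 581.1, 1300.5]
wrist 305.7083697743448 280.49076404640454 206.4304667277584 [[0.388, -0.9217, -0.001], [-0.8967, -0.3777, 0.2307], [-0.213, -0.0886, -0.973]] [-623.5, -22.0, 390.4]
```

View pics/scene0.png

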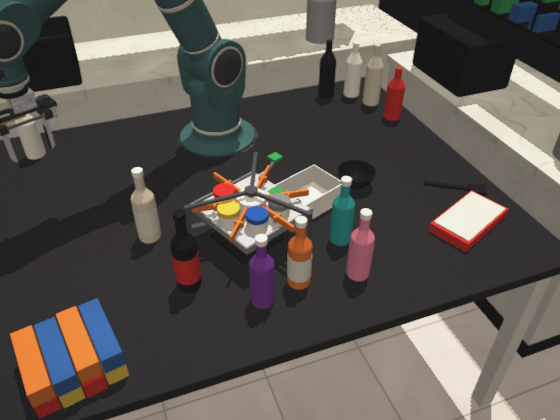

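View pics/top0.png

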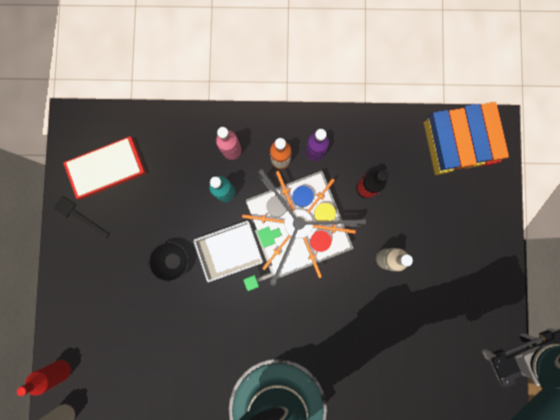

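```bash
python3 - <<'E'
import cv2
a=cv2.imread('pics/top0.png')
cv2.imwrite('pics/top0c.png',cv2.resize(a[110:310,150:390],None,fx=3,fy=3,interpolation=cv2.INTER_CUBIC))
E
```

```text
(no output)
```

View pics/top0c.png

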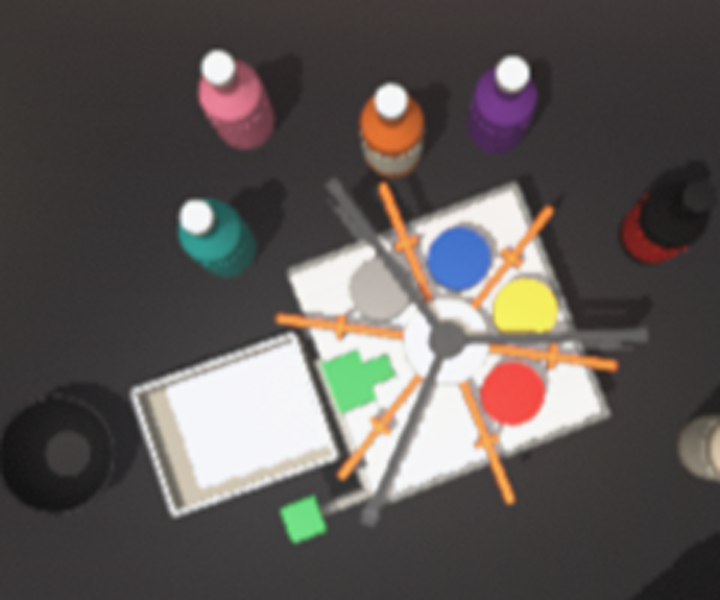

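```bash
cat > h.py <<'E'
import numpy as np,cv2
from plant import get_obs,camera
from scipy.optimize import least_squares
def proj(c,X):
    p=np.atleast_2d(X)@np.array(c['R']).T+np.array(c['t'])
    return np.c_[c['fx']*p[:,0]/p[:,2]+c['cx'],c['fy']*p[:,1]/p[:,2]+c['cy']]
def back(c,uv,z):
    R=np.array(c['R']);d=R.T@np.array([(uv[0]-c['cx'])/c['fx'],(uv[1]-c['cy'])/c['fy'],1]);o=-R.T@np.array(c['t'])
    return o+d*(z-o[2])/d[2]
def W(p,L):
    L=np.atleast_2d(L);c,s=np.cos(p[2]),np.sin(p[2])
    return np.c_[p[0]+c*L[:,0]-s*L[:,1],p[1]+s*L[:,0]+c*L[:,1],L[:,2]]
def Loc(p,X):
    d=np.array(X[:2])-p[:2];c,s=np.cos(p[2]),np.sin(p[2])
    return np.array([c*d[0]+s*d[1],-s*d[0]+c*d[1]])
E
python3 - <<'E'
from h import *
c=camera('top')
k=lambda u,v:(u/3+150,v/3+110)
r=np.pi/180
pts=[((447,340),(0,0,163)),((303,519),(-105,183,134)),((518,183),(115,-115,108)),((608,412),(-115,-115,108)),((288,268),(115,115,108)),
((335,187),(180*np.cos(15*r),180*np.sin(15*r),158)),((371,516),(180*np.cos(135*r),180*np.sin(135*r),158)),((641,336),(180*np.cos(250*r),180*np.sin(250*r),158))]
uv=np.array([k(*a) for a,_ in pts]);L=np.array([b for _,b in pts],float)
f=lambda p:(proj(c,W(p,L))-uv).ravel()
s=least_squares(f,[550,0,.3],x_scale=[100,100,1]);p=s.x
print(p,p[2]/r);print(np.round(f(p).reshape(-1,2),1).tolist())
np.save('pose.npy',p)
for n,a,z in [('red',(513,392),145),('yel',(525,306),145),('blue',(459,258),145),('grey',(378,288),145)]:
    l=Loc(p,back(c,k(*a),z));print(n,np.hypot(*l),np.degrees(np.arctan2(l[1],l[0])))
for a in [(383,187),(549,210),(614,366),(509,500),(343,476),(279,319)]:
    X=back(c,k(*a),135);l=Loc(p,X);print(X,np.hypot(*l),np.degrees(np.arctan2(l[1],l[0])))
for n,a,z in [('cream',(405,262),230),('black',(379,174),240),('amber',(280,143),210),('teal',(215,182),210),('purp',(321,134),210)]:
    X=back(c,a,z);l=Loc(p,X);print(n,X,l)
print('paddle',W(p,(-105,183,134)))
cs=camera('scene');im=cs['pixels'].copy();a2=[]
for q in proj(cs,W(p,L)): cv2.circle(im,tuple(int(v) for v in q),2,(255,0,255),-1)
cv2.imwrite('pics/chk.png',cv2.resize(im[130:310,120:380],None,fx=3,fy=3))
E
```

```text
[ 5.49598576e+02 -5.18463369e+01  3.84532393e-01] 22.032083198464044
[[0.6, -0.7], [0.3, -0.6], [-1.0, 1.4], [-1.3, -0.2], [1.0, 1.6], [-0.5, -2.1], [-0.9, 1.3], [1.7, -0.5]]
red 76.86029266225789 -150.4044869361973
yel 77.3923968107151 -87.73893839146302
blue 76.02739878671501 -28.821342719455675
grey 80.27626433753073 32.785479028572446
[692.41655782  11.05303861 135.        ] 156.0554628730566 1.7373944080150314
[ 673.11365144 -144.95459845  135.        ] 154.6774784570223 -59.04183850329976
[ 527.89765967 -206.28543573  135.        ] 155.9562919782103 -120.03059741682142
[ 402.83269908 -110.26876993  135.        ] 157.96646221537114 179.6737123574619
[421.94246272  43.00626649 135.        ] 159.03804422332848 121.35437891371274
[566.26762613 105.77393446 135.        ] 158.49923401086104 61.931069822125124
cream [ 449.19638872 -319.08480471  230.        ] [-193.31823344 -210.05965447]
black [ 672.98501687 -251.13524682  240.        ] [  39.61762085 -231.02105455]
amber [757.69071189   4.96536824 210.        ] [214.20752031 -25.39774165]
teal [650.09249815 174.9586566  210.        ] [178.23563397 172.54446477]
purp [ 783.75781903 -103.75443892  210.        ] [ 197.58745372 -135.95661253]
paddle [[383.61830486  78.40169474 134.        ]]
```

View pics/chk.png

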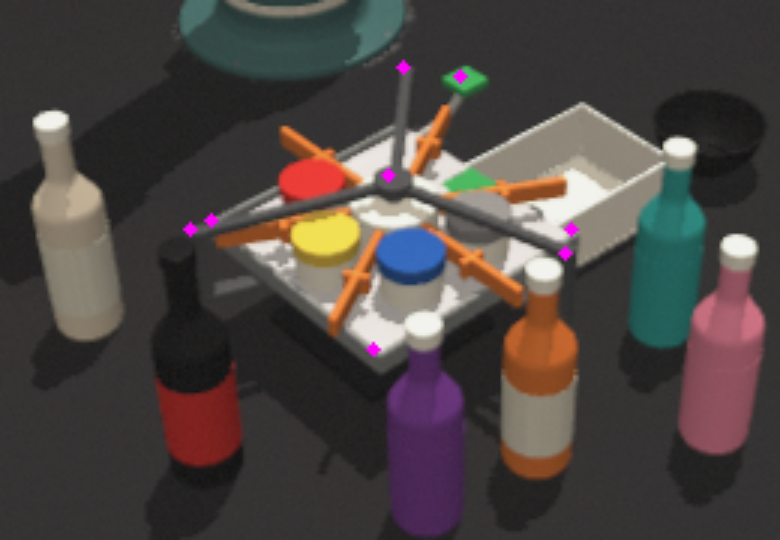

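The wanted tub is the red-lidded one, at top px (321,241). The only other red things are the red bottle at (45,378) and the black bottle's label at (370,187). The only orange bottle is the amber one at (280,150); purple, pink and teal are look-alikes. The wheel's orange spokes can't be mistaken.

The plan is to turn the wheel about 125° clockwise, pushing spokes on the robot's side.

```bash
cat >> h.py <<'E'
P=np.load('pose.npy')
def xyz(r,phi,z):
    a=np.radians(phi);return W(P,(r*np.cos(a),r*np.sin(a),z))[0]
def rel(X,yaw=None):
    "world target -> tool shift; yaw=local angle whose outward radial is -x tool"
    o=get_obs();R=np.array(o['ee_rot']);d=R.T@(np.array(X)-o['position'])
    az=0
    if yaw is not None:
        cur=np.arctan2(R[1,0],R[0,0]);w=np.radians(yaw)+P[2]+np.pi
        az=-((w-cur+np.pi)%(2*np.pi)-np.pi)
    return 'az %.3f  d %s'%(az,np.round(d,1))
def st():
    o=get_obs();l=Loc(P,o['position']);print('t',o['t'],'pos',np.round(o['position'],1),'r,phi',np.round([np.hypot(*l),np.degrees(np.arctan2(l[1],l[0]))%360],1),'F',np.round(o['contact_force'],1),'g',o['gripper_width'])
def see(name,out,box=None,s=1):
    c=camera(name);im=c['pixels']
    if box: im=im[box[1]:box[3],box[0]:box[2]]
    cv2.imwrite(out,cv2.resize(im,None,fx=s,fy=s,interpolation=cv2.INTER_CUBIC));return c
E
python3 - <<'E'
from h import *
st();print(rel((320,-330,260)));print(rel(xyz(146,196,240),195));print(rel(xyz(146,196,133),195))
E
python3 - <<'E'
import cv2
a=cv2.imread('pics/scene0.png');cv2.imwrite('pics/sc.png',cv2.resize(a[130:270,160:300],None,fx=4,fy=4,interpolation=cv2.INTER_CUBIC))
E
```

```text
t 0.25 pos [ 243.2 -575.6  222.2] r,phi [606.8 217.6] F [-0.2  0.  -0.1] g 0.9994748946067233
az 0.000  d [ 166.3 -196.3  -37.7]
az -0.247  d [ 345.1 -325.1  -17.7]
az -0.247  d [ 345.1 -325.    89.3]
```

View pics/sc.png

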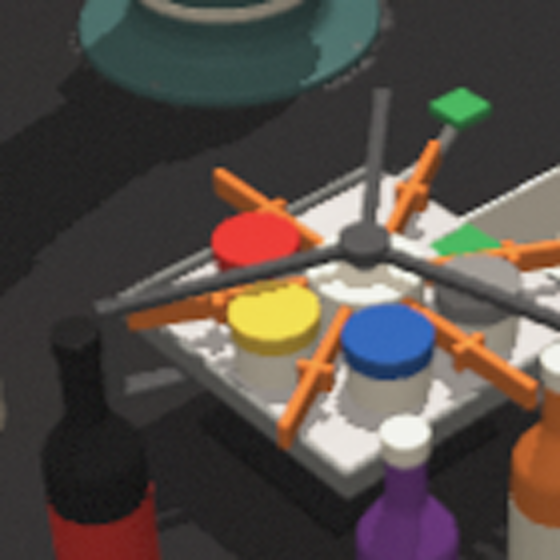

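```bash
python3 -m pendant '0 0 0 40 -45 -38 255; 0 0 0 80 -95 -38 255; 0 0 0 125 -145 -38 255; 0 0 0 166 -196 -38 255; 0 0 -0.1 210 -228 -30 255'; python3 -c "
from h import *
st();print(rel(xyz(146,196,200),195));print(rel(xyz(146,196,133),195))"
```

```text
t: 0.88
position: [344.1, -289.6, 253.8]
ee_rot: [[0.877, 0.48, 0.001], [0.48, -0.877, -0.001], [0.0, 0.001, -1.0]]
contact_force: [1.6, -1.4, -0.2]
gripper_width: 0.505
t 0.875 pos [ 344.1 -289.6  253.8] r,phi [314.3 207.1] F [ 1.6 -1.4 -0.2] g 0.5047552322754105
az -0.145  d [150.3 -86.3  53.7]
az -0.145  d [150.3 -86.3 120.7]
```

```bash
python3 -m pendant '0 0 -0.05 45 -26 10 255; 0 0 -0.1 90 -52 25 255; 0 0 -0.145 125 -72 40 255; 0 0 -0.145 150 -86 54 255; 0 0 -0.145 150 -86 54 255'; python3 -c "
from h import *
st();print(rel(xyz(146,196,133),195));see('top','pics/a1.png',(150,110,390,310),3);see('scene','pics/a2.png',(120,60,380,260),3)"
```

```text
t: 1.5
position: [434.7, -140.5, 198.9]
ee_rot: [[0.797, 0.604, -0.001], [0.604, -0.797, 0.0], [-0.0, -0.001, -1.0]]
contact_force: [0.0, -0.9, 0.2]
gripper_width: 0.008
t 1.5 pos [ 434.7 -140.5  198.9] r,phi [145.1 195.6] F [ 0.  -0.9  0.2] g 0.00807671219231249
az 0.003  d [-0.9  1.  65.9]
```

View pics/a1.png

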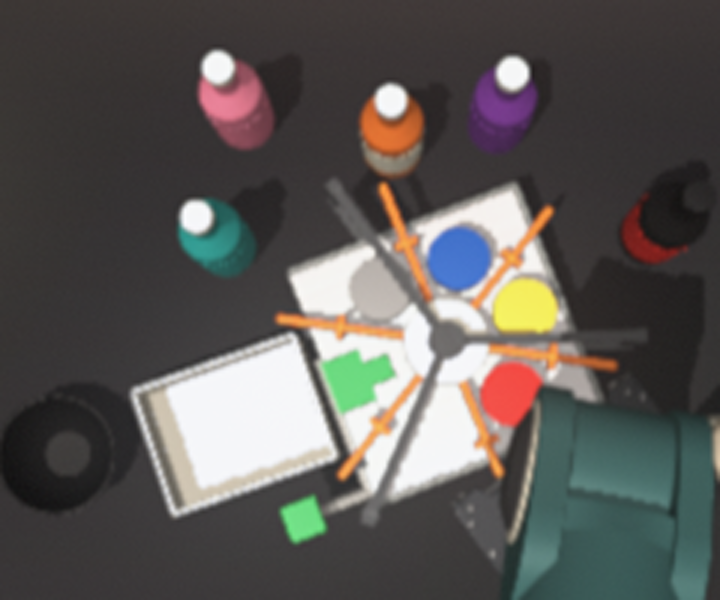

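View pics/a2.png

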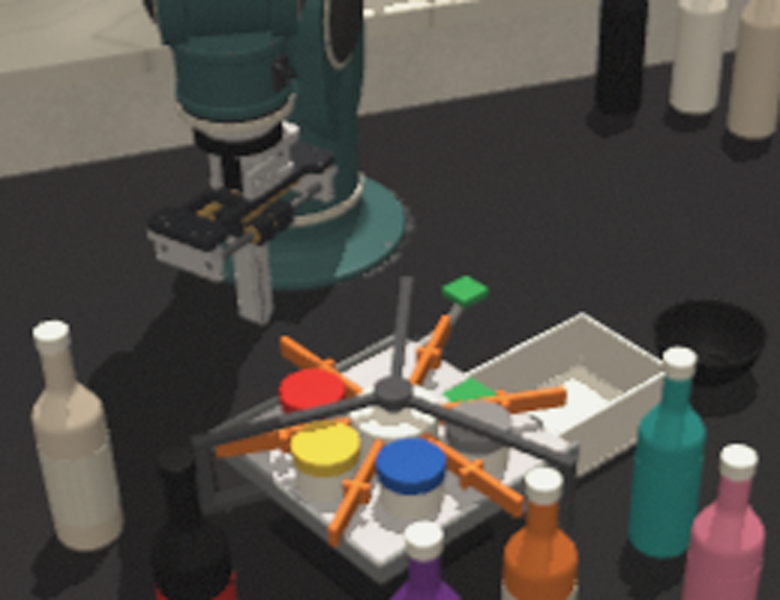

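```bash
python3 -m pendant '0 0 0 0 0 35 255; 0 0 0 0 0 65 255; 0 0 0 0 0 65 255'; python3 -c "
from h import *
st()
for ph in (187,179,171,163,157,155): print(ph,rel(xyz(146,ph,133),ph))"
```

```text
t: 1.98
position: [433.0, -143.3, 133.9]
ee_rot: [[0.799, 0.601, -0.002], [0.601, -0.799, -0.0], [-0.002, -0.001, -1.0]]
contact_force: [0.5, 0.3, 0.6]
gripper_width: 0.004
t 1.975 pos [ 433.  -143.3  133.9] r,phi [148.2 196.1] F [0.5 0.3 0.6] g 0.003630239251037185
187 az 0.138  d [  3.5 -23.1   1. ]
179 az 0.277  d [  7.7 -43.1   1. ]
171 az 0.417  d [ 14.6 -62.2   1. ]
163 az 0.557  d [ 24.2 -80.2   1. ]
157 az 0.661  d [ 32.9 -92.8   1. ]
155 az 0.696  d [ 36.1 -96.7   1. ]
```

```bash
python3 -m pendant '0 0 0.14 3.5 -23 1 255; 0 0 0.28 8 -43 1 255; 0 0 0.42 14.5 -62 1 255; 0 0 0.56 24 -80 1 255; 0 0 0.64 31 -90 1 255';python3 -m pendant '0 0 0 0 0 0 255'; python3 -c "
from h import *
st();see('scene','pics/b2.png',(120,60,380,260),3)"
```

```text
t: 2.6
position: [404.0, -52.9, 134.7]
ee_rot: [[1.0, 0.0, -0.001], [0.0, -1.0, -0.001], [-0.001, 0.001, -1.0]]
contact_force: [-1.3, -2.7, -0.4]
gripper_width: 0.008
t: 2.72
position: [404.6, -52.9, 136.0]
ee_rot: [[1.0, 0.001, 0.001], [0.001, -1.0, -0.001], [0.001, 0.001, -1.0]]
contact_force: [-0.4, 0.1, 0.3]
gripper_width: 0.003
t 2.725 pos [404.6 -52.9 136. ] r,phi [145.  158.4] F [-0.4  0.1  0.3] g 0.003300923001488927
```

View pics/b2.png

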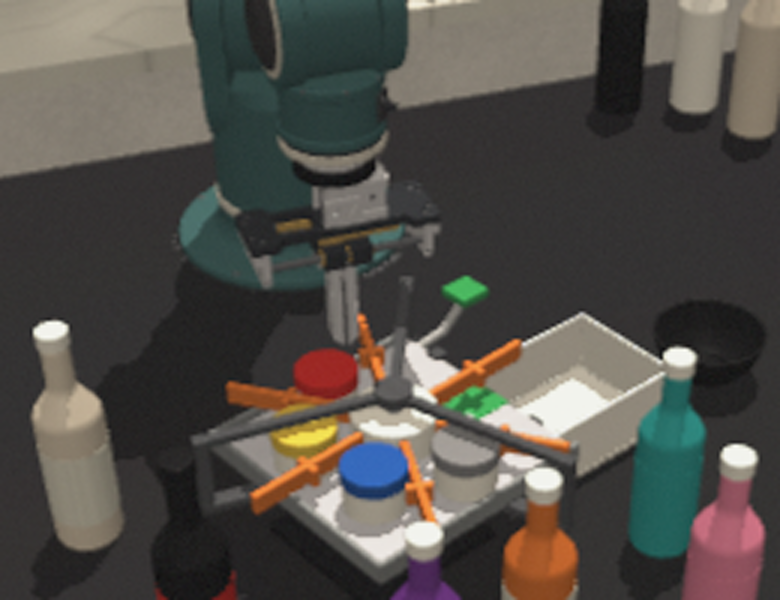

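```bash
python3 -c "
from h import *
st()
c=camera('scene')
for u,v in [(521,345),(569,449),(428,519),(258,503),(230,392),(362,320)]:
    l=Loc(P,back(c,(120+u/3,60+v/3),128));print(np.hypot(*l),np.degrees(np.arctan2(l[1],l[0]))%360)
for ph,z in ((160,185),(180,185),(200,185),(223,185),(223,133)): print(ph,rel(xyz(147,ph,z),ph-6))"
```

```text
t 2.775 pos [404.7 -53.4 136. ] r,phi [144.9 158.6] F [ 0.4 -0.9  0.4] g 0.0053320311192604965
163.78163278647006 90.07955000284682
163.80786255869302 32.155387974069235
139.0978962488931 332.83223222365024
155.95248536919738 274.80849926890335
151.46152147810406 213.21978554875346
155.14113791600235 149.45267630756175
160 az 0.071  d [ -1.9   3.6 -49.3]
180 az -0.278  d [  8.6  53.5 -49.2]
200 az -0.627  d [ 35.7  96.8 -49.1]
223 az -1.029  d [ 82.7 131.7 -49. ]
223 az -1.029  d [ 82.7 131.7   3. ]
```

```bash
python3 -m pendant '0 0 0 -2 3 -49 255; 0 0 -0.18 4 38 -49 255; 0 0 -0.36 14 66 -49 255; 0 0 -0.54 29 88 -49 255; 0 0 -0.7 48 110 -49 255';python3 -c "
from h import *
st()
for ph,z in ((223,185),(223,133)): print(ph,rel(xyz(147,ph,z),ph-6))"
```

```text
t: 3.45
position: [453.1, -165.3, 185.5]
ee_rot: [[0.76, 0.65, 0.001], [0.65, -0.76, -0.002], [-0.0, 0.002, -1.0]]
contact_force: [0.3, -0.1, 0.8]
gripper_width: 0.001
t 3.45 pos [ 453.1 -165.3  185.5] r,phi [148.9 207.6] F [ 0.3 -0.1  0.8] g 0.000686866900190813
223 az -0.323  d [13.3 37.5  0.6]
223 az -0.323  d [13.3 37.4 52.6]
```

```bash
python3 -m pendant '0 0 -0.17 7 20 0 255; 0 0 -0.32 13 37.5 0 255; 0 0 -0.32 13 37.5 5 255; 0 0 -0.32 13 37.5 30 255; 0 0 -0.32 13 37.5 52 255';python3 -m pendant '0 0 0 0 0 0 255'; python3 -c "
from h import *
st()
for ph in (214,206,198,190,182,174,166,158): print(ph,rel(xyz(147,ph,133),ph))"
```

```text
t: 4.08
position: [486.5, -185.5, 132.9]
ee_rot: [[0.52, 0.854, 0.001], [0.854, -0.52, -0.002], [-0.001, 0.002, -1.0]]
contact_force: [0.8, 0.1, 0.4]
gripper_width: 0.004
t: 4.2
position: [485.1, -185.3, 131.9]
ee_rot: [[0.522, 0.853, -0.001], [0.853, -0.522, -0.001], [-0.001, -0.001, -1.0]]
contact_force: [0.4, -0.4, 0.1]
gripper_width: -0.002
t 4.2 pos [ 485.1 -185.3  131.9] r,phi [148.2 222.2] F [ 0.4 -0.4  0.1] g -0.0015545378608139342
214 az 0.044  d [  0.6 -21.   -1.1]
206 az 0.183  d [  2.9 -41.4  -1.1]
198 az 0.323  d [  8.1 -61.3  -1.1]
190 az 0.463  d [ 15.9 -80.2  -1.1]
182 az 0.602  d [ 26.3 -97.9  -1.1]
174 az 0.742  d [  39.1 -113.9   -1.1]
166 az 0.882  d [  54.  -128.1   -1.1]
158 az 1.021  d [  70.7 -140.    -1.2]
```

```bash
python3 -m pendant '0 0 0.04 0.5 -21 -1 255; 0 0 0.18 3 -41 -1 255; 0 0 0.32 8 -61 -1 255; 0 0 0.46 16 -80 -1 255; 0 0 0.6 26 -98 -1 255'; python3 -c "
from h import *
st()
for ph in (182,174,166,158): print(ph,rel(xyz(147,ph,133),ph))"
```

```text
t: 4.82
position: [414.8, -112.0, 134.0]
ee_rot: [[0.915, 0.403, 0.0], [0.403, -0.915, -0.002], [-0.0, 0.002, -1.0]]
contact_force: [1.8, -2.5, -0.7]
gripper_width: 0.007
t 4.825 pos [ 414.8 -112.   134. ] r,phi [147.6 182. ] F [ 1.8 -2.5 -0.7] g 0.007164267391134155
182 az -0.005  d [ 0.6 -0.1  1. ]
174 az 0.135  d [  1.9 -20.5   1. ]
166 az 0.274  d [  6.1 -40.6   0.9]
158 az 0.414  d [ 13.  -59.9   0.9]
```

```bash
python3 -m pendant '0 0 0.13 2 -20 1 255; 0 0 0.27 6 -40 1 255; 0 0 0.4 13 -59 1 255; 0 0 0.4 13 -59 1 255; 0 0 0.4 13 -59 -48 255'; python3 -c "
from h import *
st()
see('scene','pics/c2.png',(160,130,360,280),4)
c=see('top','pics/c1.png',(150,110,390,310),3)
for ph,z in ((180,185),(200,185),(223,185),(223,133)): print(ph,rel(xyz(147,ph,z),ph-6))"
```

```text
t: 5.45
position: [401.4, -53.0, 181.1]
ee_rot: [[1.0, 0.018, -0.004], [0.018, -1.0, -0.001], [-0.004, 0.001, -1.0]]
contact_force: [1.4, -0.6, 1.1]
gripper_width: 0.006
t 5.45 pos [401.4 -53.  181.1] r,phi [148.2 158.4] F [ 1.4 -0.6  1.1] g 0.005562236767366148
180 az -0.263  d [ 7.6 53.6  1.1]
200 az -0.612  d [33.9 97.3  1.4]
223 az -1.013  d [ 80.4 133.    1.8]
223 az -1.013  d [ 80.1 132.8  53.8]
```

View pics/c2.png

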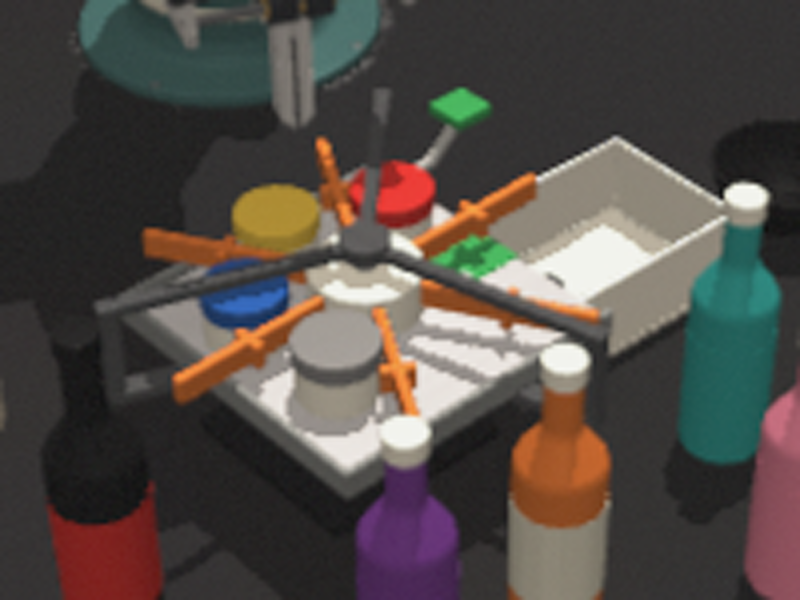

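View pics/c1.png

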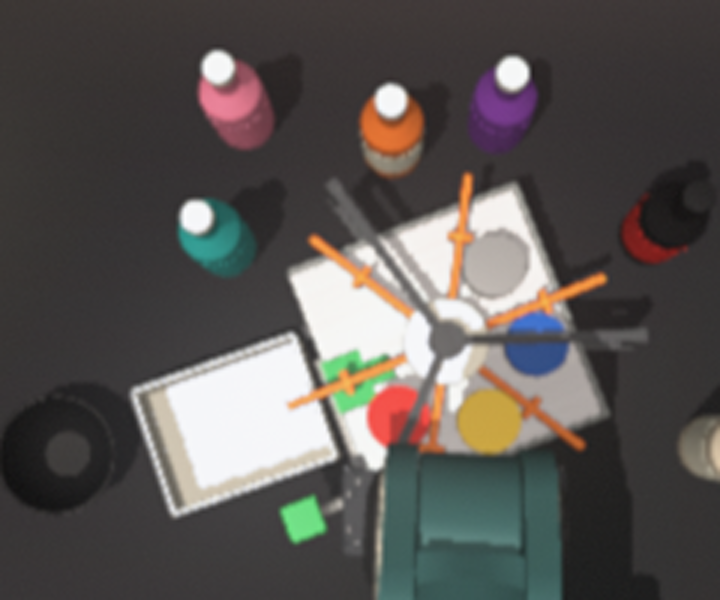

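```bash
python3 -c "
from h import *
c=camera('top');k=lambda u,v:(u/3+150,v/3+110)
l=Loc(P,back(c,k(400,417),145));print('red',np.hypot(*l),np.degrees(np.arctan2(l[1],l[0])))
for a in [(290,405),(313,240),(467,178),(603,279),(582,445)]:
    l=Loc(P,back(c,k(*a),135));print(np.hypot(*l),np.degrees(np.arctan2(l[1],l[0]))%360)"
```

```text
red 84.37067193352534 127.18677059510115
158.5278954077189 91.45012441634472
157.0036519189903 32.323831961876635
153.47758194816043 332.02123536821256
155.65100111268396 270.3628913862774
157.27435618363126 210.73252398596432
```

```bash
python3 -m pendant '0 0 -0.18 5 35 0 255; 0 0 -0.36 14 66 0 255; 0 0 -0.54 29 90 0 255; 0 0 -0.72 45 110 0 255; 0 0 -0.88 64 123 0 255';python3 -c "
from h import *
st()
for ph,z in ((223,185),(223,133)): print(ph,rel(xyz(147,ph,z),ph-6))"
```

```text
t: 6.22
position: [470.0, -177.3, 184.2]
ee_rot: [[0.62, 0.785, 0.004], [0.785, -0.619, -0.002], [0.0, 0.004, -1.0]]
contact_force: [0.0, 0.4, 0.9]
gripper_width: 0.003
t 6.225 pos [ 470.  -177.3  184.2] r,phi [148.6 215.6] F [0.  0.4 0.9] g 0.0031587693872155913
223 az -0.128  d [ 4.8 18.6 -0.8]
223 az -0.128  d [ 4.7 18.4 51.2]
```

```bash
python3 -m pendant '0 0 -0.12 5 18.5 0 255; 0 0 -0.12 5 18.5 0 255; 0 0 -0.12 5 18.5 28 255; 0 0 -0.12 5 18.5 51 255; 0 0 -0.12 5 18.5 51 255';python3 -c "
from h import *
st()
for ph in (214,206,198,191,186): print(ph,rel(xyz(147,ph,133),ph))"
```

```text
t: 6.85
position: [486.1, -184.6, 132.0]
ee_rot: [[0.522, 0.853, 0.001], [0.853, -0.522, -0.001], [-0.001, 0.001, -1.0]]
contact_force: [-0.5, 1.1, 1.1]
gripper_width: 0.002
t 6.85 pos [ 486.1 -184.6  132. ] r,phi [147.2 222.4] F [-0.5  1.1  1.1] g 0.00232190307763457
214 az 0.043  d [ -0.5 -21.6  -1. ]
206 az 0.183  d [  1.8 -41.9  -1.1]
198 az 0.322  d [  6.9 -61.8  -1.1]
191 az 0.445  d [ 13.7 -78.4  -1.1]
186 az 0.532  d [ 19.7 -89.8  -1.1]
```

```bash
python3 -m pendant '0 0 0.04 -0.5 -21.5 -1 255; 0 0 0.18 2 -42 -1 255; 0 0 0.32 7 -62 -1 255; 0 0 0.44 13.5 -78 -1 255; 0 0 0.5 17.5 -86 -1 255';python3 -m pendant '0 0 0.03 1 -4 0 255';python3 -c "
from h import *
st();print(rel(xyz(147,183,133),183))
see('scene','pics/d2.png',(160,130,360,280),4)
c=see('top','pics/d1.png',(210,150,350,270),5)"
```

```text
t: 7.48
position: [421.5, -124.6, 134.0]
ee_rot: [[0.869, 0.494, 0.002], [0.494, -0.869, -0.002], [0.001, 0.003, -1.0]]
contact_force: [-0.4, -3.1, 0.0]
gripper_width: 0.005
t: 7.6
position: [420.1, -120.6, 135.1]
ee_rot: [[0.885, 0.466, 0.003], [0.466, -0.885, -0.003], [0.002, 0.004, -1.0]]
contact_force: [0.7, -2.1, -1.1]
gripper_width: 0.011
t 7.6 pos [ 420.1 -120.6  135.1] r,phi [146.6 185.9] F [ 0.7 -2.1 -1.1] g 0.011465932150241545
az 0.048  d [-0.2 -7.5  2.1]
```

View pics/d1.png

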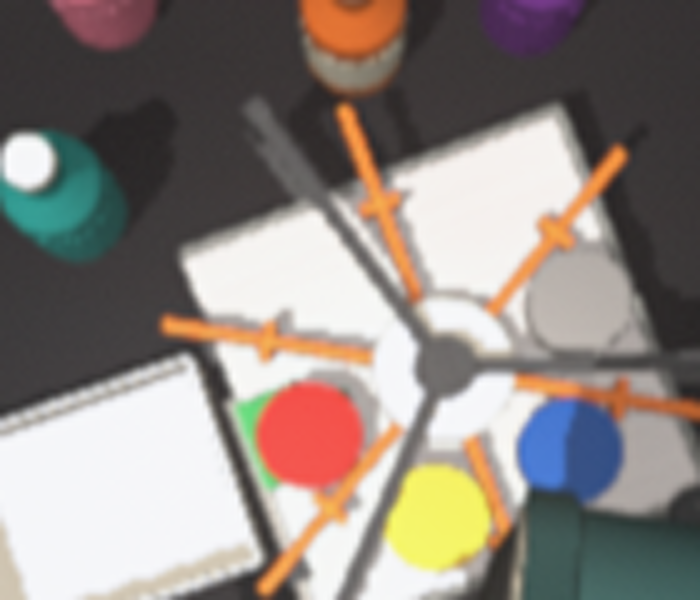

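View pics/d2.png

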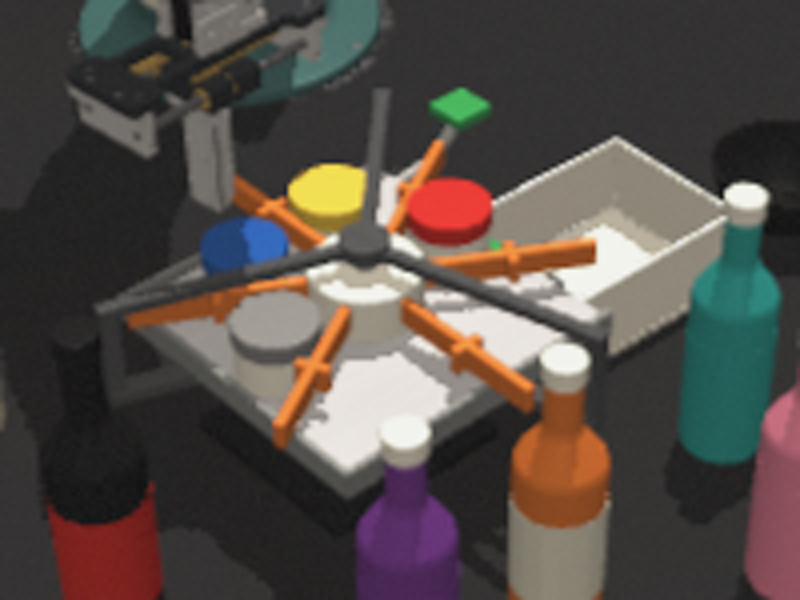

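```bash
python3 -c "
from h import *
c=camera('top');k=lambda u,v:(u/5+210,v/5+150)
for n,a in [('red',(310,435)),('yel',(438,517)),('grey',(578,300))]:
  l=Loc(P,back(c,k(*a),145));print(n,l,np.hypot(*l),np.degrees(np.arctan2(l[1],l[0])))
for a in [(165,325),(343,108),(622,152),(265,590)]:
    l=Loc(P,back(c,k(*a),135));print(np.hypot(*l),np.degrees(np.arctan2(l[1],l[0]))%360)
c=camera('scene')
l=Loc(P,back(c,(160+450/4,130+209/4),145));print(l)"
```

```text
red [-8.93150484 84.57639716] 85.04668562545494 96.02825239737521
yel [-76.33142447  34.8980381 ] 83.93068225845415 155.4305485004816
grey [  7.63821965 -80.92488128] 81.28455455647341 -84.60802372101132
159.0297775663521 60.593253853106454
156.99738931983595 0.556857451913868
156.23892251675025 299.56753324077516
159.89827943299687 119.90364419654996
[ 1.56110472 80.79295237]
```

```bash
python3 -c "
from h import *
c=camera('top');k=lambda u,v:(u/3+150,v/3+110)
im=cv2.imread('pics/top0.png').astype(int);b,g,r=im[...,0],im[...,1],im[...,2]
m=((g-r>50)&(g-b>40)).astype(np.uint8);n,_,s,ce=cv2.connectedComponentsWithStats(m)
for i in range(1,n):
  if s[i,4]>20: print(s[i],ce[i],Loc(P,back(c,ce[i],100)),Loc(P,back(c,ce[i],134)))
m2=((r-g>120)&(r-b>120)).astype(np.uint8)
im=c['pixels'].astype(int);b,g,r=im[...,0],im[...,1],im[...,2]
m2=((r-g>110)&(r-b>90)&(g<110)).astype(np.uint8)
n,_,s,ce=cv2.connectedComponentsWithStats(m2)
for i in range(1,n):
  if s[i,4]>100: print(s[i],ce[i],Loc(P,back(c,ce[i],145)))
"
```

```text
[257 227  24  21 303] [267.97689769 235.89438944] [1.24065710e-02 9.48282932e+01] [-1.57752426 94.10135663]
[243 275  16  16 164] [250.57317073 282.68902439] [-106.45566539  188.3803776 ] [-105.13717537  185.09785012]
[ 64 137  80  62 319] [109.53291536 171.63949843] [326.14408035 445.17519081]
[262 227  20  20 325] [271.70153846 236.60307692] [-7.61217487 84.95508517]
[ 30 380  17  15 129] [ 39.27131783 388.39534884] [-164.98939699  816.69509273]
```

```bash
python3 -c "
from h import *
print(rel(xyz(147,180.3,133),180.3))"
```

```text
az 0.098  d [  0.  -14.8   1.4]
```

```bash
python3 -m pendant '0 0 0.05 0 -7 1.5 255; 0 0 0.1 0 -14.5 1.5 255; 0 0 0.1 0 -14.5 1.5 255';python3 -c "
from h import *
st()
c=see('top','pics/e1.png',(210,150,350,270),5)
im=c['pixels'].astype(int);b,g,r=im[...,0],im[...,1],im[...,2]
m2=((r-g>110)&(r-b>90)&(g<110)).astype(np.uint8)
n,_,s,ce=cv2.connectedComponentsWithStats(m2)
for i in range(1,n):
  if s[i,4]>100: print(s[i],ce[i],Loc(P,back(c,ce[i],145)))
for ph,z in ((182,180),(175,180),(160,180),(160,133)): print(ph,rel(xyz(147,ph,z),ph))
"
```

```text
t: 8.22
position: [413.8, -107.9, 133.1]
ee_rot: [[0.926, 0.379, 0.003], [0.379, -0.926, -0.002], [0.002, 0.003, -1.0]]
contact_force: [0.1, 0.7, -0.4]
gripper_width: 0.004
t 8.225 pos [ 413.8 -107.9  133.1] r,phi [146.9 180.4] F [ 0.1  0.7 -0.4] g 0.003502223708345134
[ 64 137  80  62 320] [109.490625 171.7     ] [326.02442665 445.34280838]
[261 224  20  21 328] [270.64634146 234.07317073] [-3.79917423e-02  8.51839644e+01]
[ 30 380  17  15 131] [ 39.24427481 388.35114504] [-164.85327525  816.72725805]
182 az -0.030  d [  0.1   4.1 -46.9]
175 az 0.092  d [  0.7 -13.8 -47. ]
160 az 0.353  d [  9.2 -51.3 -47.1]
160 az 0.353  d [  9.1 -51.4  -0.1]
```

View pics/e1.png

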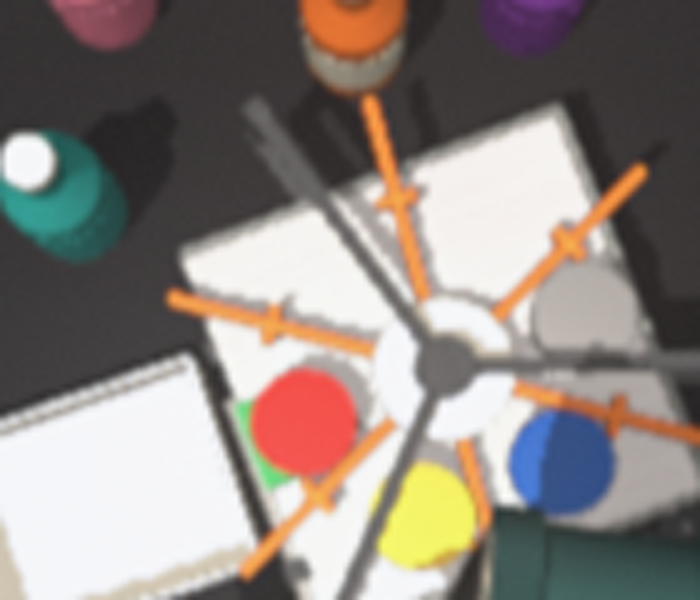

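```bash
python3 -m pendant '0 0 0 0 4 -10 255; 0 0 0 0 4 -47 255; 0 0 0.15 1 -16 -47 255; 0 0 0.33 9 -46 -47 255; 0 0 0.33 9 -48 -47 255';python3 -c "
from h import *
st()
for ph,z in ((160,133),(168,133),(172.5,133),(160,180)): print(ph,rel(xyz(147,ph,z),ph))
"
```

```text
t: 8.9
position: [404.0, -59.1, 180.7]
ee_rot: [[0.998, 0.059, 0.003], [0.059, -0.998, -0.002], [0.003, 0.002, -1.0]]
contact_force: [-0.2, -1.0, -0.4]
gripper_width: 0.006
t 8.9 pos [404.  -59.1 180.7] r,phi [145.8 160.8] F [-0.2 -1.  -0.4] g 0.006288894339157288
160 az 0.024  d [-1.3 -2.2 47.7]
168 az -0.116  d [-0.4 18.3 47.7]
172.5 az -0.194  d [ 1.4 29.7 47.7]
160 az 0.024  d [-1.2 -2.1  0.7]
```

```bash
python3 -m pendant '0 0 0.02 -1 0 25 255; 0 0 0 -1 0 47.5 255; 0 0 -0.06 -1 10 47.5 255; 0 0 -0.12 0 19 47.5 255; 0 0 -0.19 1.4 29.5 47.5 255';python3 -m pendant '0 0 0 0 0 0 255; 0 0 0 0 -5 0 255; 0 0 0 0 -5 -50 255; 0 0 0 0 -5 -80 255'; python3 -c "
from h import *
st()
c=see('top','pics/f1.png',(210,150,350,270),5)
im=c['pixels'].astype(int);b,g,r=im[...,0],im[...,1],im[...,2]
m2=((r-g>110)&(r-b>90)&(g<110)).astype(np.uint8)
n,_,s,ce=cv2.connectedComponentsWithStats(m2)
for i in range(1,n):
  if s[i,4]>100: print(s[i],ce[i],Loc(P,back(c,ce[i],145)))
p=W(P,(-105,184,134))[0];print(p,rel(p+[0,0,80]),rel(p+[0,0,30]))
see('scene','pics/f2.png',(160,130,360,280),4)
"
```

```text
t: 9.52
position: [407.5, -89.7, 133.5]
ee_rot: [[0.968, 0.252, 0.003], [0.252, -0.968, -0.002], [0.003, 0.003, -1.0]]
contact_force: [0.5, 1.4, 0.2]
gripper_width: 0.009
t: 10.02
position: [406.1, -84.1, 215.3]
ee_rot: [[0.968, 0.253, 0.004], [0.253, -0.968, -0.002], [0.004, 0.003, -1.0]]
contact_force: [-0.5, -0.7, 0.5]
gripper_width: 0.004
t 10.025 pos [406.1 -84.1 215.3] r,phi [147.  170.6] F [-0.5 -0.7  0.5] g 0.003748634240136296
[ 64 137  80  62 319] [109.53291536 171.63949843] [326.14408035 445.17519081]
[261 224  20  20 311] [270.38263666 233.72025723] [ 1.13476051 85.51661324]
[ 30 380  17  15 131] [ 39.27480916 388.38931298] [-164.97773815  816.68126017]
[383.24317915  79.32866869 134.        ] az 0.000  d [  17.9 -164.5    3.6] az 0.000  d [  17.6 -164.7   53.6]
```

View pics/f1.png

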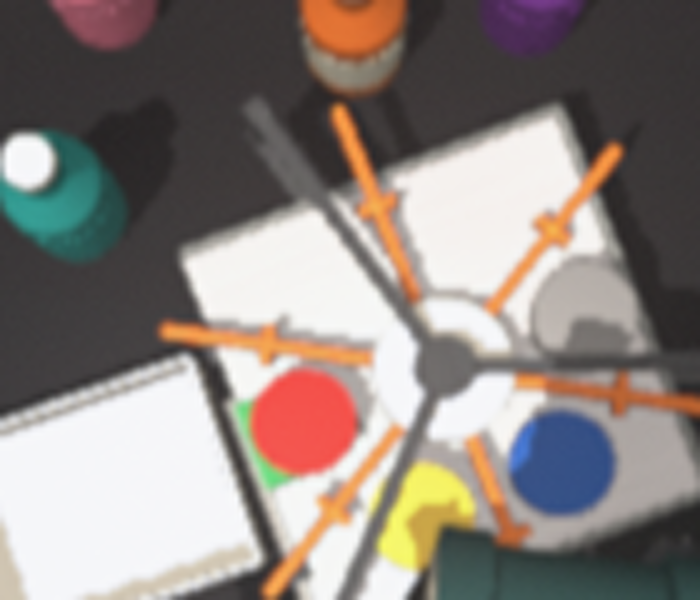

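View pics/f2.png

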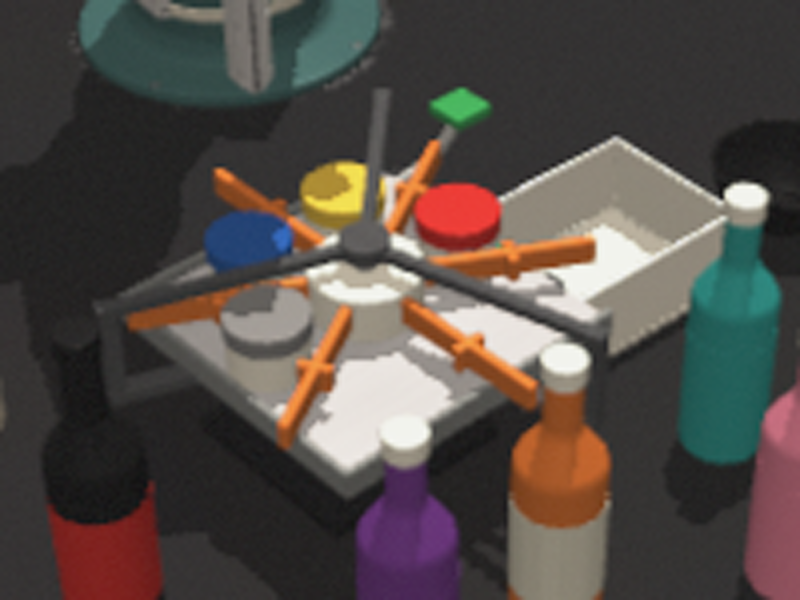

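```bash
python3 -m pendant '0 0 0 6 -50 3 255; 0 0 0 11 -100 3 255; 0 0 0 15 -140 3 255; 0 0 0 18 -164.5 3 255; 0 0 0 18 -164.5 3 255';python3 -c "
from h import *
st()
see('scene','pics/g2.png',(160,80,360,230),4)
p=W(P,(-105,184,134))[0];print(p)
for z in (25,17,-10,-25,-38): print(rel(p+[0,0,z]))
print(get_obs()['ee_rot'].T@np.r_[W(P,(0,1,0))[0][:2]-P[:2],0])
"
```

```text
t: 10.75
position: [382.5, 80.8, 212.1]
ee_rot: [[0.967, 0.256, 0.007], [0.256, -0.967, -0.003], [0.006, 0.005, -1.0]]
contact_force: [-0.4, 0.4, 0.0]
gripper_width: 0.004
t 10.75 pos [382.5  80.8 212.1] r,phi [213.4 119.5] F [-0.4  0.4  0. ] g 0.004260936396862172
[383.24317915  79.32866869 134.        ]
az 0.000  d [ 0.1  0.2 53.2]
az 0.000  d [ 0.   0.1 61.2]
az 0.000  d [-0.1 -0.  88.2]
az 0.000  d [-2.000e-01 -1.000e-01  1.032e+02]
az 0.000  d [ -0.3  -0.2 116.2]
[-0.12728576 -0.99184888 -0.00584332]
```

View pics/g2.png

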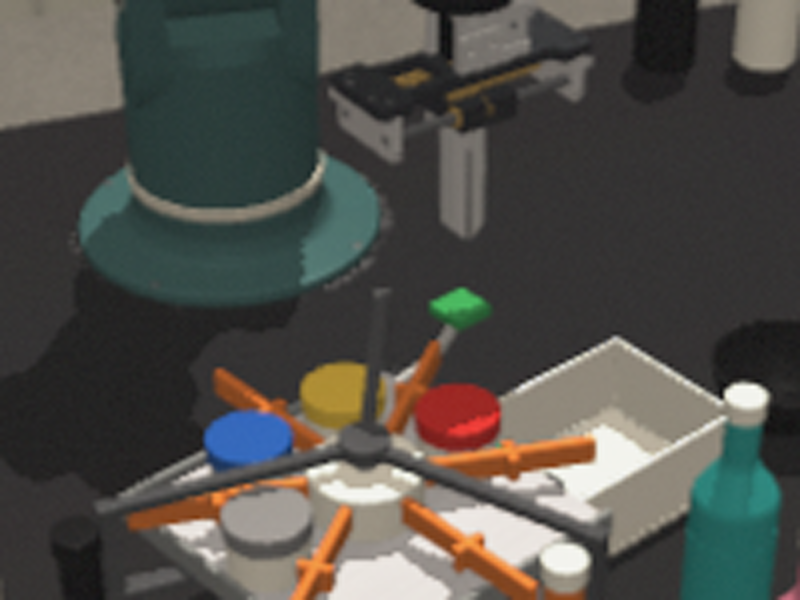

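```bash
python3 -m pendant '0 0 0 0 0 30 255; 0 0 0 0 0 52 255; 0 0 0 0 0 61 255; 0 0 0 0 -1 70 255; 0 0 0 0 -2 80 255';python3 -c "
from h import *
st()"
```

```text
t: 11.42
position: [383.1, 81.7, 132.3]
ee_rot: [[0.967, 0.254, 0.008], [0.254, -0.967, -0.003], [0.007, 0.005, -1.0]]
contact_force: [-3.9, 6.6, 5.4]
gripper_width: 0.002
t 11.425 pos [383.1  81.7 132.3] r,phi [213.4 119.2] F [-3.9  6.6  5.4] g 0.0024487517071053485
```

```bash
python3 -m pendant '0 0 0 0 -3 8 255; 0 0 0 0 -5 16 255; 0 0 0 0 -5 23 255';python3 -c "
from h import *
st()
see('scene','pics/h2.png',(160,80,360,230),4)"
```

```text
t: 11.8
position: [382.4, 86.5, 109.1]
ee_rot: [[0.967, 0.254, 0.009], [0.254, -0.967, -0.003], [0.008, 0.005, -1.0]]
contact_force: [0.0, -0.1, 3.4]
gripper_width: 0.004
t 11.8 pos [382.4  86.5 109.1] r,phi [217.1 118.4] F [ 0.  -0.1  3.4] g 0.004299129925685145
```

View pics/h2.png

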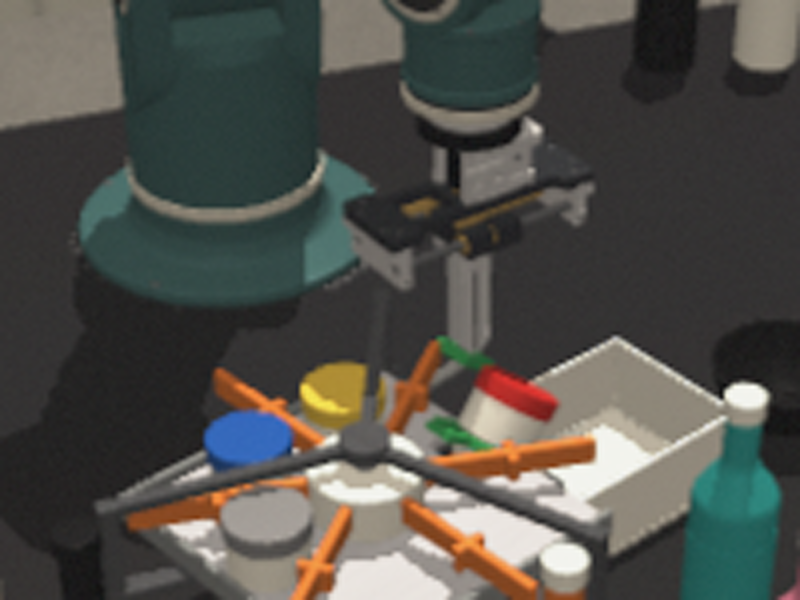

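```bash
python3 -m pendant '0 0 0 0 0 6 255; 0 0 0 0 0 6 255; 0 0 0 0 0 6 255';python3 -c "
from h import *
st()
see('scene','pics/i2.png',(160,80,360,230),4)"
```

```text
t: 12.22
position: [382.1, 86.5, 102.5]
ee_rot: [[0.967, 0.254, 0.008], [0.254, -0.967, -0.003], [0.007, 0.005, -1.0]]
contact_force: [0.1, 1.9, 3.0]
gripper_width: 0.004
t 12.225 pos [382.1  86.5 102.5] r,phi [217.3 118.4] F [0.1 1.9 3. ] g 0.004092106919880545
```

View pics/i2.png

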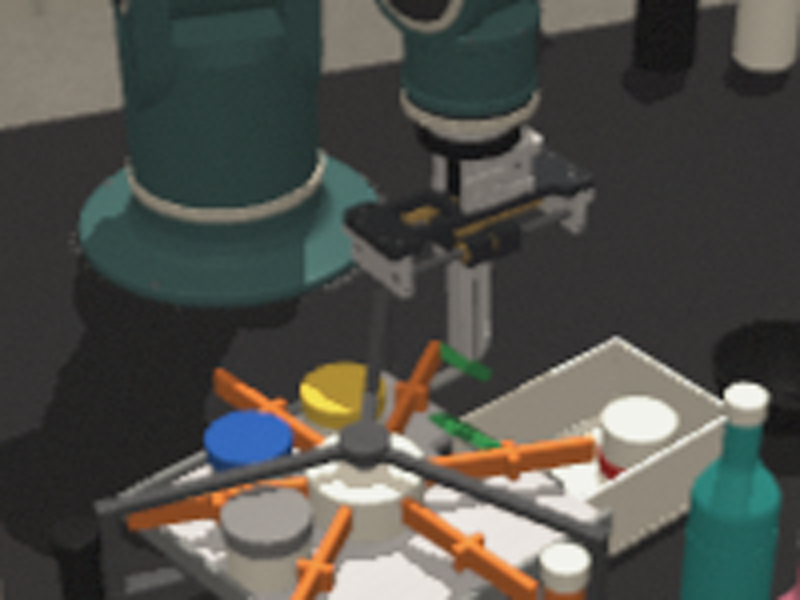

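```bash
python3 -m pendant '0 0 0 0 0 -12 255; 0 0 0 0 2 -25 255; 0 0 0 0 4 -38 255; 0 0 0 0 5 -52 255; 0 0 0 0 5 -80 255'; python3 -m pendant '0 0 0 0 0 -40 255; 0 0 0 -40 0 -70 255; 0 0 0 -40 0 -70 255; 0 0 0 -40 0 -70 255; 0 0 0 -40 0 -70 255';python3 -c "
from h import *
st()
see('scene','pics/j2.png',(160,80,360,230),4);see('top','pics/j1.png',(150,110,390,310),3)"
```

```text
t: 12.9
position: [382.1, 81.5, 183.1]
ee_rot: [[0.967, 0.254, 0.006], [0.254, -0.967, -0.003], [0.005, 0.004, -1.0]]
contact_force: [-0.8, -1.0, 0.7]
gripper_width: 0.005
t: 13.52
position: [343.0, 71.6, 252.3]
ee_rot: [[0.967, 0.254, 0.005], [0.254, -0.967, -0.003], [0.004, 0.004, -1.0]]
contact_force: [0.8, -0.2, 0.6]
gripper_width: 0.01
t 13.525 pos [343.   71.6 252.3] r,phi [240.7 127.1] F [ 0.8 -0.2  0.6] g 0.010257371414264483
```

View pics/j2.png

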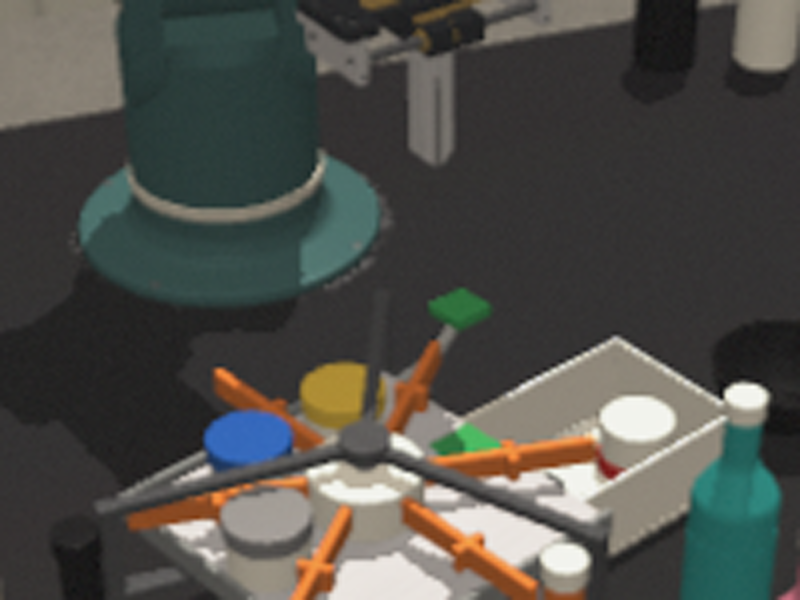

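View pics/j1.png

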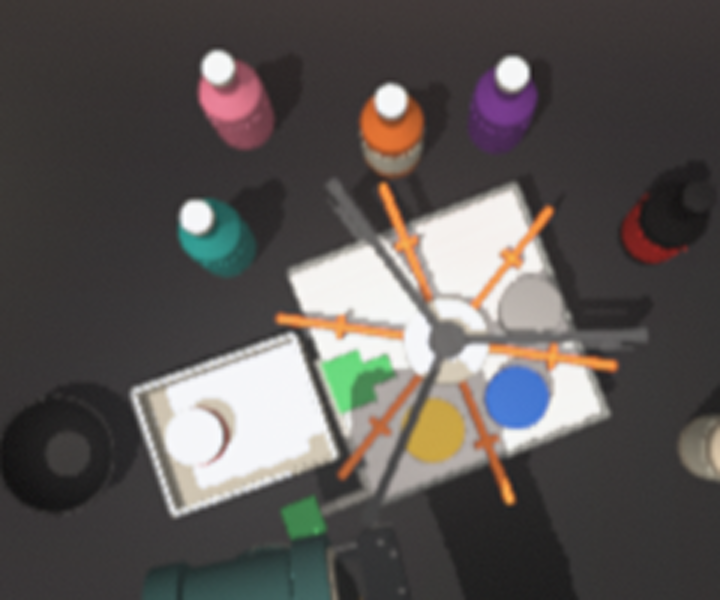

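```bash
python3 -c "
from h import *
from plant import sign_off
st();print(sign_off())"
```

```text
t 13.625 pos [342.9  71.7 252.3] r,phi [240.8 127.1] F [ 0.9 -0.3  0.2] g 0.003987881308151508
the job is handed in; nothing more can be done
None
```

The red tub is in the white basket, and I handed the job in at 13.6 s of the 64 s allowed. The sign-off gave no verdict.

- **Turning the wheel:** I turned it clockwise with the closed fingertips, in three spoke pushes and a small correction. The red tub then stood over the flap, measured at about 0 to 1 mm off the centre line. I turned the wheel back about 5° so the cross block would not catch the tub.
- **Tipping the flap:** I pressed the green paddle down about 50 mm and let it rise again under control.
- **Last pictures:** The tub is upside down in the basket, roughly 45 mm from its centre. The flap and paddle are level again and the other three tubs are upright on the deck. The bottles and bowl in view had not moved, but the black and cream bottles were partly cut off. The robot is clear of everything.
- **Not checked:** I did not measure the tub's height in the basket. From its size, upside down, I reckon its origin is at about 50 mm, against the 65 mm limit.
- **Disagreement:** My dispenser pose was about 2 to 3 mm off along the outlet direction, judging by the flap and paddle in the top picture. Partway round, the two cameras disagreed by about 10 mm on the tub's sideways position. I used the top view, which agreed with the flap.

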